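# Snap the chapati turner into its spring clips

### The arm

A 6-joint arm with a two-finger parallel gripper is mounted at the origin on the work surface. World frame = base frame: x ahead of the robot, y to its left, z up, the work surface at z = 0. Lengths are in m, angles in degrees, forces in N, time in s.
With the tool pointing down it reaches from about 0.25 to 0.8 m from the base axis. Payload 8.5 kg.
Tool frame: the origin (TCP) lies midway between the tips of the shut fingers; the grasp point (between the pads) lies 19 mm behind it; z points along the fingers, x is the direction in which the jaws open and shut, and the axes are right-handed (so a half turn about z gives the same grasp; the last joint's range is limited). The gripper opens to 85 mm and grips with 20 to 120 N. Pads are 22 mm wide; open, the fingers measure 114 mm over their backs; the gripper's body (76 mm by 85 mm) begins 54 mm behind the grasp point. The pads swing forward as they close: fully open they stand 13 mm farther back than shut.
Start: joints at [-71.792, 13.648, -0.773, 75.585, 0, 90], TCP at [0.164, -0.499, 0.205] pointing down, gripper open.
Joint ranges: [-152.45, 152.45], [-59.26, 108.67], [-65.41, 83.53], [-104.44, 129.93], [-82.83, 76.93], [-180, 180]. Speed limits (degrees/s): [127.2, 127.2, 159.86, 180, 180, 180].

### API

Orientations are given as a 3x3 rotation matrix whose columns are the frame's x, y, z axes.
In Python, from bench import robot gives the robot as it stands.
- The arm moves only by the shell command python3 -m pendant 'ROWS' [OPENING] [FORCE]. ROWS is JSON, a list of rows, each a list of 4 numbers: the shift along the world's x, y, z in mm, then the turn about the world's z in degrees. A call has 1 to 5 rows; each row is the pose to reach, as a shift and turn from the pose commanded when the call began; what a row does not reach only later rows make up. A row lasts 1/8 s, in which the tool goes at most 62.5 mm and 10.7 degrees, less where a joint would pass 70% of its speed; a pose out of reach is approached as far as the arm can. A call with a gripper value outside its range is refused whole. OPENING is the closure, from -1 (fully open) to 1 (shut), so that 0 is half open, set as the call begins (- or left out, the last holds). The fingers move at their own pace and stop on an object; FORCE is the grip in N (left out, the last holds). Time passes only in rows, so rows that repeat a pose let the fingers close. It gives the time, the measured TCP pose, the force and the opening at its end, in the units of the state.
- robot.get_obs(): the state, without advancing time (a new reading comes with each control period).
- robot.get_image(name): name is "side" or "top"; returns the picture (400x640x3 uint8, red, green, blue); there is no depth.
- robot.camera_params(name): a dict with "intrinsics" (3x3 intrinsics, pixels), "k1" (the pictures are not rectified: a ray, as slopes to the right and down, at radius r is drawn at 1 + k1 r^2 times it, then the intrinsics apply), "view" (4x4, takes a point from world to camera coordinates). Camera axes: x right, y down, z forward; pixel columns grow to the right and rows downward; lengths in m; the calibration is good to about 2 mm. A picture is of the moment at which its call begins. camera_params takes no time and is no camera call.
- robot.sign_off(): hands the job in, once; it reports no verdict.
The state is a dict: "time": time; "joint_pos": joint angles; "dq": joint speeds; "joint_efforts": joint torques, N m; "tool_pos": TCP position; "tool_rot": TCP orientation; "force": force on the tool from outside, world axes, zero at the start; "moment": the same for the moment, N m; "grip_width": finger opening in m.
Only numpy, scipy, OpenCV 4.12 (cv2) and the standard library are available. Lean on these libraries where they do the work, as an engineer would, in place of code of your own. Each camera call takes 0.05 s, during which the arm holds its last target. There are 200 camera calls.

### The job

Put the flat steel turner away: lay its round handle along the two spring clips of the clip stand, the middle of the handle between the clips and the blade out at either end, and press it down just until both clips snap shut around it. Press gently, not hard against the bottom of the clips, then let go and leave the pan, plates and food clip where they are.

Things in the scene. Friction and masses are not known exactly. Their poses are not given: they have to be found in the camera images.
- turner: flat steel turner, round brown wooden handle. Origin: on the handle's axis, mid-length; x along the handle to the blade, z up out of the blade's face. Handle 24 mm diameter, 170 mm long (85 mm each way, round ends). Starts lying flat on the sheet, axis level, 12 mm up. 0.19 to 0.30 kg, centre of mass 50 mm from the origin towards the blade
- turner_blade (a point): middle of the turner's blade, 195 mm from the handle's middle. Blade 100 mm long, 85 mm wide, 3 mm thick, its underside flush with the handle's; a steel shank 7 mm thick joins it to the handle
- clip_stand: fixed stand: wooden foot 170 x 80 x 15 mm, two grey sleeves 26 mm square up to 45 mm, above them a red bar with two spring clips. Origin: centre of the foot's underside; z up, x the line the handle must lie along (either way round). The red bar is clamped at an unknown height, different each time and in no reading: it has to be felt (it holds against 100 N). A push over about 30 N is too hard for it
- clip_mid (a point): point on the fixed stand 110 mm above its origin, midway between the clips. The axis of a seated handle passes 14 mm below to 14 mm above it, as the bar happens to be set. From the seated axis: hard black cradle seat 12 mm below, red bar's top 36 mm below, finger lips 10 mm above, funnel mouth 24 mm above. Between the clips, above the red bar, there is free room for gripper fingers
- clip_front (a point): point on the fixed stand 45 mm from clip_mid towards the stand's -x: the middle of the front clip at mid setting. Each clip is 16 mm wide along x: two aluminium spring fingers, lips 10 mm apart when shut, below a 45-degree funnel 40 mm wide at its mouth. A handle lowered from above first touches with its axis about 23 mm above the seated height; its widest part passes the lips at 10 mm above
- clip_back (a point): same for the back clip, 45 mm towards the stand's +x. Pushing both clips open takes about 9 to 15 N in all, depending on friction; then the push falls and reverses: the lips pull the handle the last 6 mm or so down onto the seat. Let go too soon, one clip can stay unsnapped; go on until the pull has come and the hard seat is felt
- finger_front_left (a joint): angle (rad) of one spring finger of the clip stand, 0 = sprung fully shut with nothing in the clip, growing as it bends outward; the clip nearer the stand's -x end, finger on the +y side. About 0.07 with the turner's handle snapped home under the lips, about 0.17 as the handle's widest part passes between the lips, under 0.025 when the handle only rests on top of the fingers
- finger_front_right (a joint): angle (rad) of one spring finger of the clip stand, 0 = sprung fully shut with nothing in the clip, growing as it bends outward; the clip nearer the stand's -x end, finger on the -y side. About 0.07 with the turner's handle snapped home under the lips, about 0.17 as the handle's widest part passes between the lips, under 0.025 when the handle only rests on top of the fingers
- finger_back_left (a joint): angle (rad) of one spring finger of the clip stand, 0 = sprung fully shut with nothing in the clip, growing as it bends outward; the clip nearer the stand's +x end, finger on the +y side. About 0.07 with the turner's handle snapped home under the lips, about 0.17 as the handle's widest part passes between the lips, under 0.025 when the handle only rests on top of the fingers
- finger_back_right (a joint): angle (rad) of one spring finger of the clip stand, 0 = sprung fully shut with nothing in the clip, growing as it bends outward; the clip nearer the stand's +x end, finger on the -y side. About 0.07 with the turner's handle snapped home under the lips, about 0.17 as the handle's widest part passes between the lips, under 0.025 when the handle only rests on top of the fingers
- chapati_pan: bystander: round aluminium chapati pan, 240 mm wide, 24 mm deep, standing on the jiko; origin at the centre of its underside
- jiko: bystander: fixed dark steel charcoal stove, 236 mm wide, 201 mm high; origin at the centre of its underside
- plate_a: bystander: white enamel plate with blue rim, 200 mm across, 8 mm thick, standing upright in the green plate rack; origin at the centre of the disc, y through its faces
- plate_b: bystander: the second enamel plate, same as the first; origin at the centre of the disc
- food_clip: bystander: small loose dark steel food clip, 90 x 30 x 19 mm, lying on the sheet; origin at the centre of its underside

How it is judged (in metres and radians):
On the way, in this order (a step that is already met when the one before it is completed fails the run):
1. the turner is picked up by the gripper (height (world z) of turner above 0.06 m and contact force between the fingers and turner above 1 N), for 0.2 s.
2. the gripper presses the handle in between the lips, which spread (value of joint any of finger_front_left, finger_front_right, finger_back_left, finger_back_right above 0.13 rad and contact force between the fingers and turner above 1 N and horizontal distance between turner and clip_stand below 0.04 m).
At the end, for the whole second after the job is handed in: The turner's handle lies snapped home in both clips: all four fingers closed on it (0.035 to 0.12 rad), the middle of the handle within 30 mm of the stand's centre seen from above, along the clips within 0.12 rad, its axis 92 to 128 mm above the foot's underside, at rest and let go (value of joint finger_front_left between 0.035 and 0.12 rad and value of joint finger_front_right between 0.035 and 0.12 rad and value of joint finger_back_left between 0.035 and 0.12 rad and value of joint finger_back_right between 0.035 and 0.12 rad and horizontal distance between turner and clip_stand below 0.03 m and angle between the x axis of turner and the x axis of clip_stand, either way round below 0.12 rad and z of turner in the frame of clip_stand between 0.092 and 0.128 m and contact force between the fingers and turner below 0.1 N and linear speed of turner below 0.03 m/s); the robot touches nothing.
It fails at once if the turner bears on the clip stand with more than 80 N, its seat and all four fingers added up (about 40 N of that is the clips' own pinch; a push of 25 N stays below) (contact force between turner and clip_stand above 80 N).
It fails at once if the gripper or arm pushes on the clip stand with more than 25 N (contact force between the arm and clip_stand above 25 N).
It fails at once if the pan, a plate or the food clip is shifted more than 25 mm (distance of any of chapati_pan, plate_a, plate_b, food_clip from where it was at the start of the episode above 0.025 m).
It also fails if it takes over 54 s, if anything falls off the work surface, if the arm or the gripper's body presses on something with over 40 N, if the wrist force passes 120 N, or if a joint passes its speed limit or range.

## Working session

There is one attempt and no reset: what is moved stays moved. The work goes in short steps, Python scripts to look and compute and a shell command to move; the robot and the scene stay as the last step left them, time stands still between calls to the robot, and variables do not carry over. Pictures are saved under pics/ and viewed, about 8 in all and at most 12, crops included, and the job is handed in when it is done.

```bash
mkdir -p pics; cat > h.py <<'E'
import numpy as np,cv2
from bench import robot
def cast(name,px,z):
    c=robot.camera_params(name);K=np.array(c["intrinsics"]);V=np.array(c["view"]);k1=c["k1"]
    px=np.atleast_2d(np.array(px,float))
    d=np.c_[(px[:,0]-K[0,2])/K[0,0],(px[:,1]-K[1,2])/K[1,1]]
    u=d.copy()
    for _ in range(20): u=d/(1+k1*(u**2).sum(1,keepdims=True))
    D=np.c_[u,np.ones(len(u))]@V[:3,:3]; o=-V[:3,:3].T@V[:3,3]
    return o+D*((z-o[2])/D[:,2])[:,None]
def proj(name,P):
    c=robot.camera_params(name);K=np.array(c["intrinsics"]);V=np.array(c["view"])
    P=np.atleast_2d(P)@V[:3,:3].T+V[:3,3];u=P[:,:2]/P[:,2:]
    u=u*(1+c["k1"]*(u**2).sum(1,keepdims=True))
    return u*[K[0,0],K[1,1]]+[K[0,2],K[1,2]]
def save(name,fn):
    im=robot.get_image(name)[:,:,::-1].copy();cv2.imwrite(fn,im);return im
E
python3 - <<'E'
from h import *
np.set_printoptions(precision=3,suppress=True)
for n in("top","side"):
    save(n,f"pics/{n}0.png");c=robot.camera_params(n);V=np.array(c["view"]);print(n,-V[:3,:3].T@V[:3,3],V[2,:3],c["intrinsics"],c["k1"])
o=robot.get_obs();print(o)
E
```

```text
top [0.296 0.004 1.681] [ 0.189  0.004 -0.982] [[474.854   0.    308.801]
 [  0.    474.854 198.14 ]
 [  0.      0.      1.   ]] -0.126588955920014
side [0.258 0.752 1.053] [ 0.27  -0.61  -0.745] [[430.259   0.    330.245]
 [  0.    430.259 194.959]
 [  0.      0.      1.   ]] -0.050797016315096734
{'time': 0.1, 'joint_pos': array([-71.791,  13.677,  -0.812,  75.586,   0.002,  90.001]), 'dq': array([-0.109, -0.101,  0.154, -0.068, -0.099, -0.03 ]), 'joint_efforts': array([ -0.002, -53.972,  34.7  ,   0.013,  -0.   ,  -0.   ]), 'tool_pos': array([ 0.164, -0.498,  0.205]), 'tool_rot': array([[ 0.312, -0.95 , -0.   ],
       [-0.95 , -0.312,  0.001],
       [-0.001, -0.   , -1.   ]]), 'force': array([ 0.249,  0.088, -0.295]), 'moment': array([ 0.019, -0.049,  0.003]), 'grip_width': 0.08520191228331331}
```

View pics/top0.png

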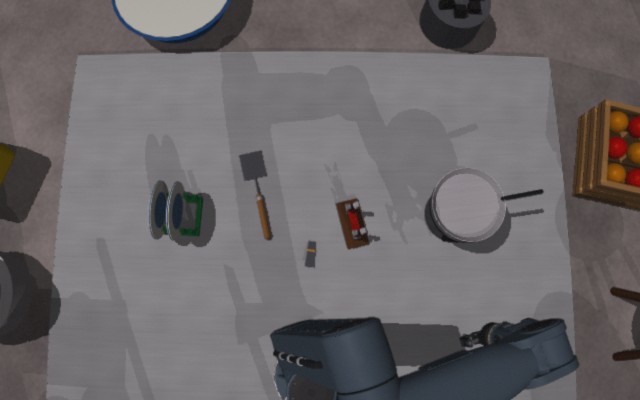

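View pics/side0.png

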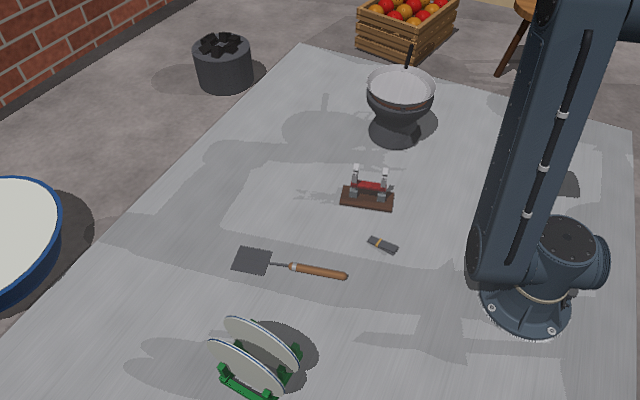

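The top view shows the turner handle around (264,217) with its blade at (253,165), the stand foot at (352,222), the food clip at (311,253), the plates at (175,210) and the pan at (468,205). The side view shows the handle at (318,271) and the stand at (368,190). Next I measure them.

```bash
python3 - <<'E'
from h import *
np.set_printoptions(precision=4,suppress=True)
def fit(m,off):
    n,l,s,c=cv2.connectedComponentsWithStats(m.astype(np.uint8),connectivity=8)
    i=1+np.argmax(s[1:,4]);ys,xs=np.where(l==i);return np.c_[xs+off[0],ys+off[1]],s[i]
def ax(P):
    c=P.mean(0);u,s,v=np.linalg.svd(P-c,full_matrices=False);e=(P-c)@v.T
    mid=c+((e.max(0)+e.min(0))/2)@v
    return "mid",mid,"ext",np.ptp(e,axis=0),"dir",v[0],np.degrees(np.arctan2(v[0,1],v[0,0]))
R={"top":dict(turn=(240,140,285,250),stand=(325,190,385,255)),"side":dict(turn=(225,235,360,290),stand=(330,155,405,220))}
for n in R:
    im=cv2.imread(f"pics/{n}0.png")
    for k,(a,b,c,d) in R[n].items():
        I=im[b:d,a:c];hsv=cv2.cvtColor(I,cv2.COLOR_BGR2HSV).astype(int);H,S,Vv=hsv[...,0],hsv[...,1],hsv[...,2]
        if k=="turn":
            p,s=fit((S>90)&(H<25),(a,b));print(n,"handle",s,ax(cast(n,p,.012)[:,:2]))
            p,s=fit((S<60)&(Vv<105),(a,b));print(n,"blade",s,ax(cast(n,p,.003)[:,:2]))
        else:
            br=(S>90)&(H>=4)&(H<25); rd=(S>170)&((H<4)|(H>176))
            p,s=fit(br|rd,(a,b));print(n,"foot",s,ax(cast(n,p,.015)[:,:2]))
            h=cv2.convexHull(p.astype(np.int32));r=cv2.minAreaRect(h);B=cv2.boxPoints(r);print(B,cast(n,B,.015)[:,:2])
            p,s=fit(rd,(a,b));print(n,"bar",s,p.mean(0)); 
            for z in(.06,.074,.088):print(z,ax(cast(n,p,z)[:,:2]))
a=cv2.resize(cv2.imread("pics/top0.png")[185:260,320:390],None,fx=6,fy=6,interpolation=2)
b=cv2.resize(cv2.imread("pics/side0.png")[155:220,330:405],None,fx=5,fy=5,interpolation=2)
o=np.zeros((450,800,3),np.uint8);o[:450,:420]=a;o[:325,422:797]=b;cv2.imwrite("pics/crop.png",o)
E
```

```text
top handle [ 17  60  14  39 239] ('mid', array([0.5414, 0.1712]), 'ext', array([0.1423, 0.0218]), 'dir', array([-0.9745, -0.2243]), np.float64(-167.04102320942965))
top blade [  0  10  34  91 867] ('mid', array([0.6306, 0.1847]), 'ext', array([0.3351, 0.0934]), 'dir', array([-0.961 , -0.2765]), np.float64(-163.94941984582047))
top foot [ 12   9  32  49 737] ('mid', array([ 0.5269, -0.1429]), 'ext', array([0.1652, 0.0784]), 'dir', array([-0.9643, -0.2647]), np.float64(-164.64915905097132))
[[336.0704 203.4962]
 [356.7328 198.183 ]
 [368.2825 243.0988]
 [347.6202 248.4119]] [[ 0.5973 -0.087 ]
 [ 0.6169 -0.161 ]
 [ 0.4561 -0.1996]
 [ 0.4373 -0.1266]]
top bar [ 23  20  12  20 151] [353.5166 219.7086]
0.06 ('mid', array([ 0.5323, -0.144 ]), 'ext', array([0.0701, 0.0292]), 'dir', array([-0.9573, -0.2892]), np.float64(-163.18863860797453))
0.074 ('mid', array([ 0.5302, -0.1427]), 'ext', array([0.0695, 0.0289]), 'dir', array([-0.9573, -0.2892]), np.float64(-163.18863860797453))
0.088 ('mid', array([ 0.5282, -0.1414]), 'ext', array([0.0689, 0.0287]), 'dir', array([-0.9573, -0.2892]), np.float
[... 439 characters left out ...]
642, 0.035 ]), 'dir', array([-0.9517, -0.3071]), np.float64(-162.1182089558708))
[[339.6707 207.0682]
 [340.0016 198.9592]
 [391.3243 201.054 ]
 [390.9933 209.163 ]] [[ 0.5854 -0.0642]
 [ 0.5984 -0.0958]
 [ 0.4462 -0.1593]
 [ 0.4358 -0.1267]]
side bar [32 26  2  1  2] [362.5 181. ]
0.06 ('mid', array([ 0.55  , -0.1601]), 'ext', array([0.0032, 0.    ]), 'dir', array([-0.8998, -0.4363]), np.float64(-154.1289391311676))
0.074 ('mid', array([ 0.5459, -0.1473]), 'ext', array([0.0032, 0.    ]), 'dir', array([-0.8998, -0.4363]), np.float64(-154.12893913116713))
0.088 ('mid', array([ 0.5417, -0.1344]), 'ext', array([0.0031, 0.    ]), 'dir', array([-0.8998, -0.4363]), np.float64(-154.12893913116662))
```

View pics/crop.png

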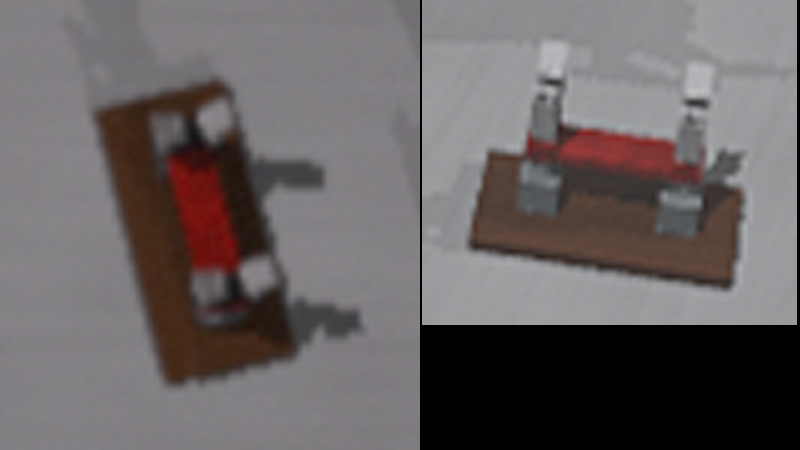

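The crop shows the foot's four corners clearly, in the top view at about (336,203), (356.6,198.4), (369,243.6) and (348,248.6). The red bar and white funnels sit above it. One more measurement will refine the turner's midpoint and direction.

```bash
python3 - <<'E'
from h import *
np.set_printoptions(precision=4,suppress=True)
B=cast("top",[(335.75,202.9),(356.6,198.4),(368.9,243.6),(347.9,248.6)],.015)[:,:2]
print("foot",B,B.mean(0),[np.linalg.norm(B[i]-B[i-1]) for i in range(4)],[np.degrees(np.arctan2(*(p-q)[::-1])) for p,q in((B[0],B[3]),(B[1],B[2]))])
S=cast("side",[(342.6,185),(393.6,191.6)],.015)[:,:2];S2=cast("side",[(339.2,204),(391.6,211.6)],0)[:,:2]
for s in(S,S2):print("side edge",s,np.linalg.norm(s[0]-s[1]),np.degrees(np.arctan2(*(s[0]-s[1])[::-1])))
print("side ctr",(S.mean(0)+S2.mean(0))/2)
o=np.zeros((520,800,3),np.uint8)
for n,(a,b,c,d),sc,(X,Y) in(("top",(236,145,281,245),5,(0,0)),("side",(225,240,355,285),4,(240,0))):
    im=cv2.imread(f"pics/{n}0.png");I=im[b:d,a:c]
    o[Y:Y+(d-b)*sc,X:X+(c-a)*sc]=cv2.resize(I,None,fx=sc,fy=sc,interpolation=2)
    hsv=cv2.cvtColor(I,cv2.COLOR_BGR2HSV).astype(int)
    m=((hsv[...,1]>75)&(hsv[...,0]<25));ys,xs=np.where(m);P=cast(n,np.c_[xs+a,ys+b],.012)[:,:2]
    g=(hsv[...,2]<100)&(hsv[...,1]<75);g=cv2.morphologyEx(g.astype(np.uint8),cv2.MORPH_OPEN,np.ones((7,7)));ys,xs=np.where(g);Q=cast(n,np.c_[xs+a,ys+b],.002)
    r=cv2.minAreaRect((Q[:,:2]*1000).astype(np.float32));bc=np.array(r[0])/1000
    hc=P.mean(0);d0=bc-hc;L=np.linalg.norm(d0);e=d0/L;t=(P-hc)@e
    print(n,"blade",bc,r[1],r[2],"handle c",hc,"dist",L,"ang",np.degrees(np.arctan2(e[1],e[0])),"tail->",hc+e*(t.min()+.085),"blade->",bc-e*.195)
for z in(.125,.135,.145): # funnel outlines in side / top for reference
    print(z,cast("top",[(355,204.5),(362.5,230.5)],z)[:,:2].ravel(),cast("side",[(355.5,166),(384.8,170)],z)[:,:2].ravel())
cv2.imwrite("pics/crop2.png",o)
E
```

```text
foot [[ 0.5995 -0.0858]
 [ 0.6161 -0.1606]
 [ 0.4544 -0.2018]
 [ 0.4367 -0.1276]] [ 0.5266 -0.1439] [np.float64(0.16807773317214517), np.float64(0.07655146514793137), np.float64(0.1669037153263524), np.float64(0.07625361770773105)] [np.float64(14.38583564261641), np.float64(14.293446931704677)]
side edge [[ 0.6157 -0.1557]
 [ 0.4533 -0.2015]] 0.16877202053580476 15.744436147648024
side edge [[ 0.5968 -0.0872]
 [ 0.4332 -0.1306]] 0.16930208206628236 14.882335123621308
side ctr [ 0.5248 -0.1437]
top blade [0.7394 0.2162] (105.83834075927734, 85.92521667480469) 12.870409965515137 handle c [0.5446 0.1718] dist 0.19983704872530925 ang 12.846656144492707 tail-> [0.5549 0.1741] blade-> [0.5493 0.1728]
side blade [0.7361 0.2185] (102.82473754882812, 83.67323303222656) 14.129403114318848 handle c [0.5416 0.1739] dist 0.19954432694991578 ang 12.933050038464746 tail-> [0.5496 0.1757] blade-> [0.546  0.1749]
0.125 [ 0.5743 -0.1441  0.4872 -0.1677] [ 0.5744 -0.1504  0.4867 -0.1736]
0.135 [ 0.5725 -0.1431  0.486  -0.1666] [ 0.571  -0.1406  0.4842 -0.1636]
0.145 [ 0.5707 -0.1421  0.4847 -0.1655] [ 0.5676 -0.1309  0.4818 -0.1536]
```

View pics/crop2.png

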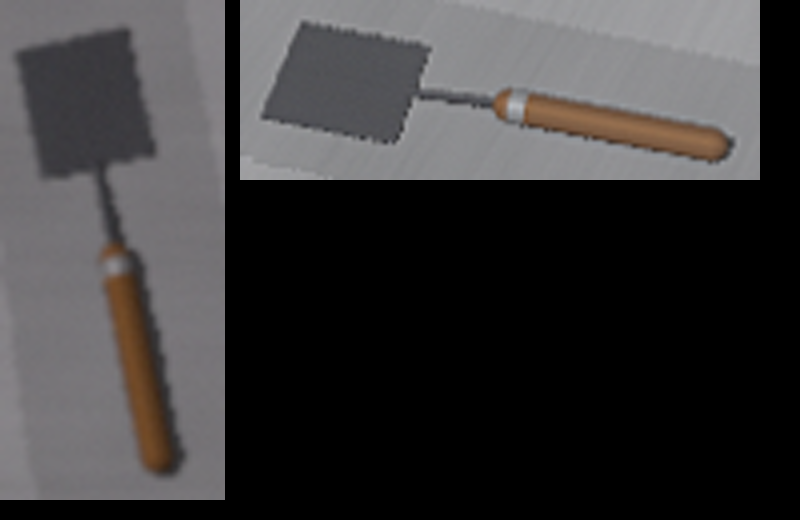

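Both views agree: handle middle (0.549, 0.174) at 12.9°, stand (0.526, -0.144) at 14.7°. The sizes match the ones given. I'll grasp 8 mm bladeward of the middle. J6 range probably requires the +175° turn, so I'll check its sign on the first move.

```bash
python3 -m pendant '[[30,52,10,10],[60,104,20,20],[90,156,20,30],[120,208,20,40],[150,260,20,50]]' -1 80; python3 -c "
from h import *
o=robot.get_obs();print(o['joint_pos'],o['tool_pos'],o['tool_rot'][:,0])"
```

```text
time: 0.72
tool_pos: [0.3145, -0.2369, 0.2251]
tool_rot: [[0.93, -0.366, 0.0], [-0.366, -0.93, -0.0], [0.0, -0.0, -1.0]]
force: [1.5, -0.5, 0.1]
grip_width: 0.085
[-3.69962989e+01  3.08204492e-01 -1.35583660e+01  7.61282105e+01
  1.91902534e-03  7.44964345e+01] [ 0.31449824 -0.23694561  0.22510919] [ 9.30464039e-01 -3.66383219e-01  9.67265532e-05]
```

```bash
python3 -m pendant '[[24,42,0,10.5],[48,84,0,21],[72,126,0,31.5],[96,168,0,42],[120,210,0,52.5]]'; python3 -m pendant '[[24,42,0,10.5],[48,84,0,21],[72,126,0,31.5],[96,168,0,42],[122,203,0,52.5]]';python3 -m pendant '[[0,0,-20,10],[0,0,-50,19.4],[0,0,-90,19.4],[0,0,-110,19.4],[0,0,-110,19.4]]'
```

```text
time: 1.35
tool_pos: [0.4345, -0.0271, 0.225]
tool_rot: [[0.857, 0.516, -0.0], [0.516, -0.857, -0.0], [-0.0, 0.0, -1.0]]
force: [0.3, -0.6, 0.3]
grip_width: 0.0857
time: 1.98
tool_pos: [0.5564, 0.1761, 0.2248]
tool_rot: [[0.111, 0.994, -0.001], [0.994, -0.111, -0.0], [-0.0, -0.001, -1.0]]
force: [1.0, -0.1, 1.4]
grip_width: 0.0861
time: 2.6
tool_pos: [0.5547, 0.1739, 0.1134]
tool_rot: [[-0.218, 0.976, -0.004], [0.976, 0.218, -0.001], [-0.0, -0.004, -1.0]]
force: [0.6, -0.2, 1.6]
grip_width: 0.0852
```

```bash
python3 -c "
from h import *
o=robot.get_obs();x=o['tool_rot'][:,0];print(o['joint_pos'],o['tool_pos'],np.degrees(np.arctan2(x[1],x[0])))
a=save('side','pics/s1.png');b=save('top','pics/t1.png')
cv2.imwrite('pics/c1.png',np.hstack([cv2.resize(a[190:300,220:400],None,fx=2.2,fy=2.2),cv2.resize(b[135:245,210:390],None,fx=2.2,fy=2.2)]))"
```

```text
[ 1.74132380e+01  2.17663204e+01 -2.73659064e+00  6.57181623e+01
 -6.52368228e-03  4.80172753e+00] [0.55469444 0.17393173 0.11342239] 102.61157103165452
```

View pics/c1.png

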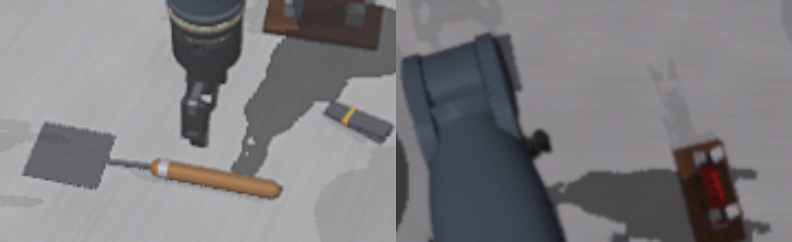

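The side view shows the open gripper above the handle with the jaws across it. Now I descend.

```bash
python3 -m pendant '[[0,0,-30,0],[0,0,-60,0],[0,0,-85,0],[0,0,-95,0],[0,0,-95,0]]'
```

```text
time: 3.32
tool_pos: [0.5564, 0.1744, 0.0207]
tool_rot: [[-0.218, 0.976, 0.0], [0.976, 0.218, -0.0], [-0.0, 0.0, -1.0]]
force: [-0.2, 0.6, 0.7]
grip_width: 0.085
```

```bash
python3 -m pendant '[[0,1,-10,0],[0,1,-16,0],[0,1,-16,0],[0,1,-16,0]]'; python3 -m pendant '[[0,0,0,0],[0,0,0,0],[0,0,0,0],[0,0,0,0],[0,0,0,0]]' 1 80;python3 -m pendant '[[0,0,0,0],[0,0,0,0],[0,0,0,0],[0,0,0,0],[0,0,0,0]]'
```

```text
time: 3.82
tool_pos: [0.5562, 0.1754, 0.0044]
tool_rot: [[-0.218, 0.976, 0.0], [0.976, 0.218, -0.0], [-0.0, 0.0, -1.0]]
force: [1.0, -0.5, 0.5]
grip_width: 0.0854
time: 4.45
tool_pos: [0.556, 0.1754, 0.0042]
tool_rot: [[-0.218, 0.976, -0.0], [0.976, 0.218, -0.0], [-0.0, -0.0, -1.0]]
force: [-0.3, 0.1, -0.7]
grip_width: -0.0001
time: 5.08
tool_pos: [0.556, 0.1753, 0.0041]
tool_rot: [[-0.218, 0.976, -0.0], [0.976, 0.218, -0.0], [-0.0, -0.0, -1.0]]
force: [-0.3, 0.9, 0.3]
grip_width: 0.0003
```

The fingers closed on nothing, so I'll look.

```bash
python3 -c "
from h import *
a=save('side','pics/s2.png')
print(proj('side',robot.get_obs()['tool_pos']))
cv2.imwrite('pics/c2.png',cv2.resize(a[200:320,200:400],None,fx=4,fy=4))"
```

```text
[[314.39255723 271.32375679]]
```

View pics/c2.png

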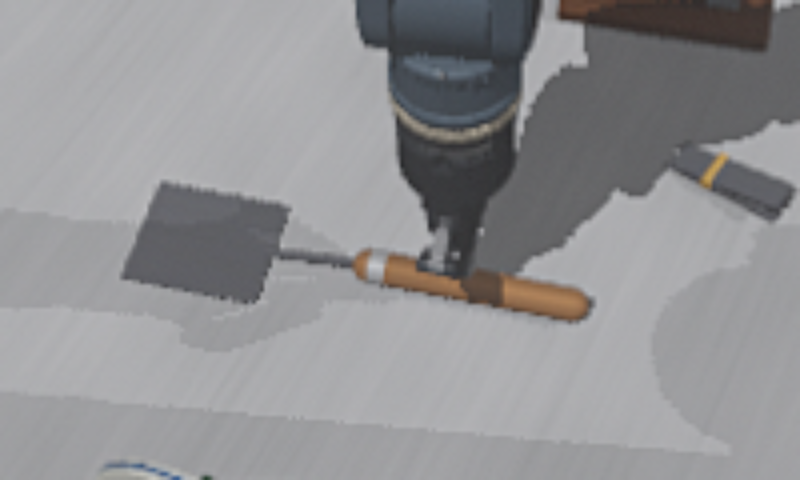

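The closed fingertips appear over the upper edge of the handle at about (311,268), roughly 4 px from where the reported TCP should be. The turner seems hardly moved, so I'll measure it again.

```bash
python3 -c "
from h import *
np.set_printoptions(precision=4,suppress=True)
for f in('pics/side0.png','pics/s2.png'):
    a=cv2.imread(f)[240:285,225:355];h=cv2.cvtColor(a,cv2.COLOR_BGR2HSV).astype(int)
    m=(h[...,1]>75)&(h[...,0]<25);ys,xs=np.where(m);P=cast('side',np.c_[xs+225,ys+240],.012)[:,:2]
    r=cv2.minAreaRect((P*1000).astype(np.float32));print(f,'handle',r)
    g=((h[...,2]<100)&(h[...,1]<75)&(np.arange(130)[None]<50)).astype(np.uint8);g=cv2.morphologyEx(g,cv2.MORPH_OPEN,np.ones((7,7)));ys,xs=np.where(g)
    print('blade',cv2.minAreaRect((cast('side',np.c_[xs+225,ys+240],.002)[:,:2]*1000).astype(np.float32)))
o=robot.get_obs();print(o['tool_pos'],o['joint_pos'],o['force'],o['grip_width'])
for z in(.0,.004,.012,.024,.03):print(z,cast('side',(311,268),z)[0,:2],proj('side',[.556,.1753,z]))
"
```

```text
pics/side0.png handle ((548.5198364257812, 175.3203125), (167.68801879882812, 24.991737365722656), 12.812007904052734)
blade ((736.0947265625, 218.53050231933594), (102.82473754882812, 83.67323303222656), 14.129403114318848)
pics/s2.png handle ((548.6890258789062, 174.593994140625), (167.6800079345703, 26.714069366455078), 13.000869750976562)
blade ((0.0, 0.0), (0.0, 0.0), 0.0)
[0.556  0.1753 0.0042] [ 17.5037  26.9221 -12.023   51.0575  -0.0067   4.8965] [-0.0709 -0.3281 -0.3137] -0.00016424291803218357
0.0 [0.5708 0.1673] [[314.4189 272.1073]]
0.004 [0.5696 0.1695] [[314.4029 271.3549]]
0.012 [0.5672 0.174 ] [[314.3706 269.8387]]
0.024 [0.5637 0.1807] [[314.3216 267.5357]]
0.03 [0.5619 0.184 ] [[314.2968 266.371 ]]
```

Measured again, the turner is unmoved and the TCP reads centred on it. I'll lift to see whether it follows.

```bash
python3 -m pendant '[[0,0,20,0],[0,0,40,0],[0,0,60,0],[0,0,60,0]]'; python3 -c "
from h import *
a=save('side','pics/s3.png');print(robot.get_obs()['force'],robot.get_obs()['moment'],proj('side',robot.get_obs()['tool_pos']))
cv2.imwrite('pics/c3.png',cv2.resize(a[200:320,200:400],None,fx=4,fy=4))"
```

```text
time: 5.62
tool_pos: [0.5571, 0.1757, 0.0655]
tool_rot: [[-0.218, 0.976, 0.003], [0.976, 0.218, 0.001], [0.0, 0.003, -1.0]]
force: [-0.9, 0.3, -0.6]
grip_width: 0.0002
[ 0.45957398 -0.3603225  -0.61947042] [0.00890626 0.00029156 0.04968253] [[313.98744506 259.49189447]]
```

View pics/c3.png

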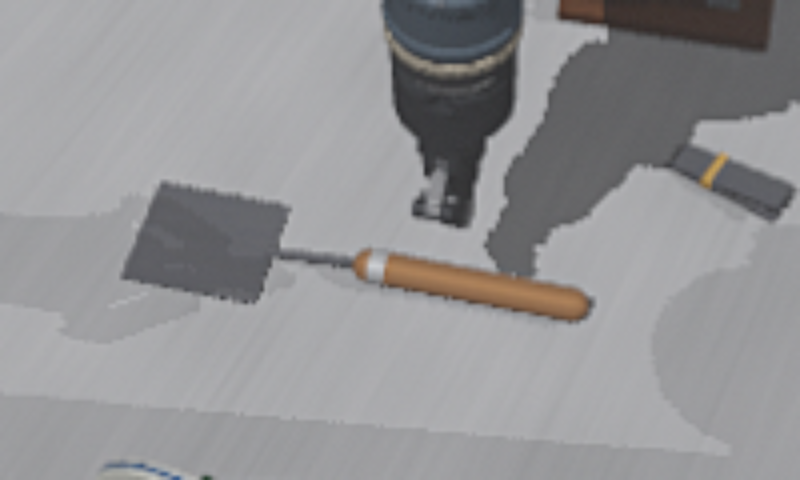

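The turner was not picked up and has not moved. The shut fingertips appear about 20 mm higher, and a few mm off sideways, compared with the reported TCP. They must have closed just above the handle. I'll feel for the sheet beside the handle to calibrate z.

```bash
python3 -m pendant '[[7,-30,-10,0],[13,-60,-40,0],[13,-60,-60,0],[13,-60,-60,0]]'; for i in 1 2; do :; done; python3 -m pendant '[[0,0,-3,0],[0,0,-5,0],[0,0,-5,0]]'; python3 -m pendant '[[0,0,-3,0],[0,0,-5,0],[0,0,-5,0]]'
```

```text
time: 6.18
tool_pos: [0.5671, 0.1146, 0.0019]
tool_rot: [[-0.218, 0.976, -0.004], [0.976, 0.218, -0.001], [-0.0, -0.005, -1.0]]
force: [0.0, 0.4, 0.3]
grip_width: -0.0002
time: 6.55
tool_pos: [0.5693, 0.1157, -0.0004]
tool_rot: [[-0.219, 0.976, 0.001], [0.976, 0.219, 0.0], [-0.0, 0.001, -1.0]]
force: [0.4, 0.2, -0.0]
grip_width: -0.0001
time: 6.92
tool_pos: [0.5689, 0.1153, -0.006]
tool_rot: [[-0.218, 0.976, -0.0], [0.976, 0.218, -0.0], [-0.0, -0.0, -1.0]]
force: [0.0, -0.7, -0.2]
grip_width: 0.0004
```

```bash
python3 -m pendant '[[0,0,-3,0],[0,0,-6,0],[0,0,-6,0]]'; python3 -m pendant '[[0,0,-2,0],[0,0,-3,0],[0,0,-3,0]]'
```

```text
time: 7.3
tool_pos: [0.5688, 0.1153, -0.0122]
tool_rot: [[-0.218, 0.976, -0.001], [0.976, 0.218, -0.0], [-0.0, -0.001, -1.0]]
force: [-0.3, 0.2, -0.6]
grip_width: -0.0002
time: 7.68
tool_pos: [0.569, 0.1153, -0.0149]
tool_rot: [[-0.218, 0.976, -0.0], [0.976, 0.218, -0.0], [-0.0, -0.0, -1.0]]
force: [0.2, 0.4, 0.9]
grip_width: 0.0
```

```bash
python3 -m pendant '[[0,0,-2,0],[0,0,-3,0],[0,0,-3,0]]'; python3 -m pendant '[[0,0,-2,0],[0,0,-2,0],[0,0,-2,0]]'
```

```text
time: 8.05
tool_pos: [0.5689, 0.1153, -0.0179]
tool_rot: [[-0.218, 0.976, -0.0], [0.976, 0.218, -0.0], [-0.0, -0.0, -1.0]]
force: [-0.1, 0.1, 0.2]
grip_width: 0.0003
time: 8.43
tool_pos: [0.5691, 0.1153, -0.0198]
tool_rot: [[-0.218, 0.976, 0.0], [0.976, 0.218, -0.0], [-0.0, 0.0, -1.0]]
force: [0.3, 1.1, 0.7]
grip_width: 0.0001
```

```bash
python3 -m pendant '[[0,0,-2,0],[0,0,-2,0],[0,0,-2,0]]'; python3 -c "
from h import *
a=save('side','pics/s4.png');p=robot.get_obs()['tool_pos'];print(proj('side',p),proj('side',p+[0,0,.022]))
cv2.imwrite('pics/c4.png',cv2.resize(a[220:300,240:360],None,fx=6,fy=6))"
```

```text
time: 8.8
tool_pos: [0.569, 0.1153, -0.0218]
tool_rot: [[-0.218, 0.976, -0.0], [0.976, 0.218, -0.0], [-0.0, -0.0, -1.0]]
force: [0.7, -0.0, -0.0]
grip_width: 0.0001
[[319.54658204 258.63778702]] [[319.5295055  254.45804645]]
```

View pics/c4.png

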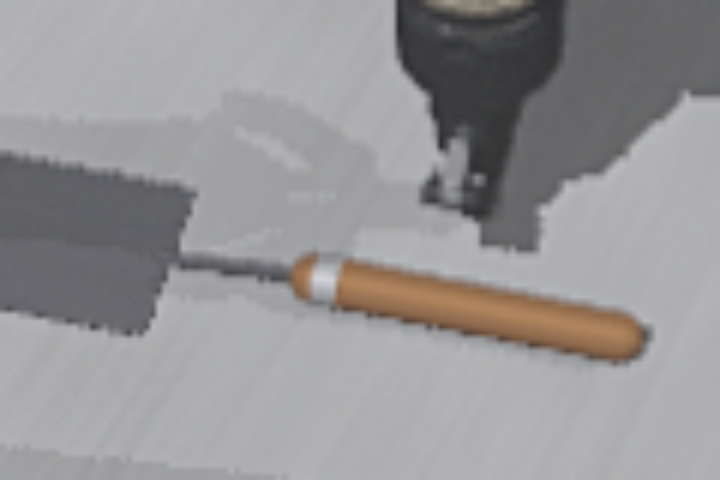

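The tip is at about (315.5,254) and its shadow ends at about (325,261). It is clearly still above the sheet, with a gap left. I'll triangulate the tip height from the shadows in the two pictures.

```bash
python3 - <<'E'
from h import *
np.set_printoptions(precision=4,suppress=True)
t={3:(310.2,255.5),4:(315.5,254.)};s={3:(328.7,268.),4:(325,261.3)}
S={k:cast("side",s[k],0)[0,:2] for k in s};print(S)
d=np.array([.0119,-.0604,-.0873]);l=(S[4]-S[3]-d[:2])/d[2];print("light",l)
for z in(0,.02,.04,.06,.08,.1):
    T=cast("side",t[4],z)[0,:2];print(z,T,"shadow pred",T+z*l)
# turner blade/handle/stand independent light check: pan rim or clip
for z in(0,.02,.04,.06,.08,.1): print(z,cast("side",t[3],z+.087)[0,:2])
E
python3 -c "
import cv2,numpy as np
t=cv2.imread('pics/top0.png')[150:280,290:430];cv2.imwrite('pics/x.png',t)"
```

```text
{3: array([0.5253, 0.1455]), 4: array([0.5445, 0.1297])}
light [-0.0839 -0.5102]
0 [0.5804 0.1189] shadow pred [0.5804 0.1189]
0.02 [0.5743 0.1309] shadow pred [0.5726 0.1207]
0.04 [0.5681 0.1429] shadow pred [0.5648 0.1225]
0.06 [0.562 0.155] shadow pred [0.557  0.1243]
0.08 [0.5559 0.167 ] shadow pred [0.5491 0.1262]
0.1 [0.5497 0.179 ] shadow pred [0.5413 0.128 ]
0 [0.5644 0.1816]
0.02 [0.558  0.1934]
0.04 [0.5517 0.2052]
0.06 [0.5453 0.2171]
0.08 [0.5389 0.2289]
0.1 [0.5326 0.2407]
```

```bash
python3 - <<'E'
from h import *
np.set_printoptions(precision=1,suppress=True)
for n,P in(("start",[.164,-.498,.205]),("t1",[.5547,.1739,.1134])):
    print(n,[proj("top",np.array(P)+[0,0,z])[0] for z in(0,.03,.1,.2)],proj("side",P)[0])
a=cv2.imread("pics/top0.png")[300:400,420:590];b=cv2.imread("pics/t1.png")[130:230,210:380]
t=save("top","pics/t4.png")[130:230,210:380]
s=cv2.imread("pics/s1.png")[150:290,250:360]
o=np.zeros((600,800,3),np.uint8);o[:230,:391]=cv2.resize(a,(391,230));o[:230,400:791]=cv2.resize(b,(391,230));o[235:465,:391]=cv2.resize(t,(391,230));o[235:585,400:675]=cv2.resize(s,(275,350))
cv2.imwrite("pics/c5.png",o);print(robot.get_obs()['tool_pos'])
E
```

```text
start [array([473.2, 331.5]), array([476.5, 332.3]), array([484.7, 334.3]), array([498. , 337.6])] [516.1 119.5]
t1 [array([259.8, 210.5]), array([258.9, 209. ]), array([256.5, 205.3]), array([252.7, 199.4])] [314.6 249. ]
[ 0.6  0.1 -0. ]
```

View pics/c5.png

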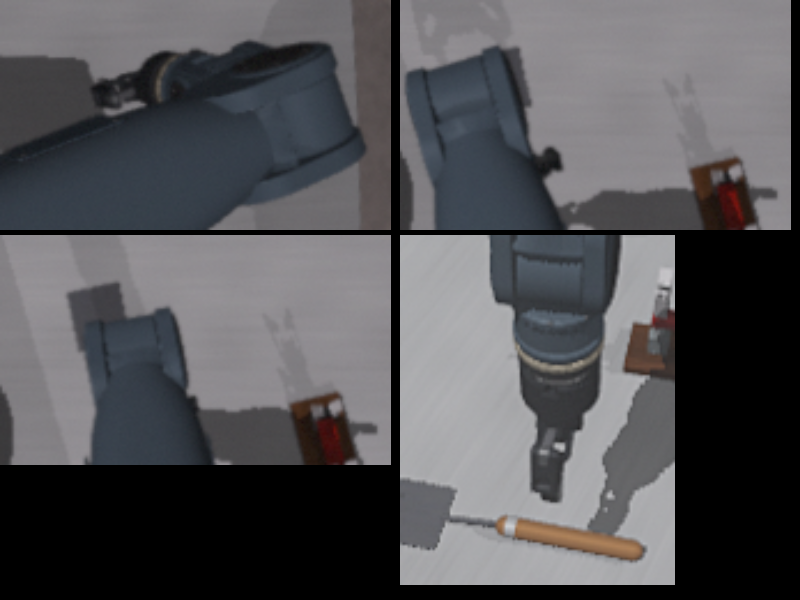

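In the start picture the visible fingertip is at about (460,340), which fits the open +y finger. So the horizontal pose is roughly right and mainly the height is in doubt. I'll keep feeling downward.

```bash
python3 -m pendant '[[0,0,-3,0],[0,0,-3,0]]'|egrep 'pos|force'; python3 -m pendant '[[0,0,-3,0],[0,0,-3,0]]'|egrep 'pos|force'
```

```text
tool_pos: [0.5688, 0.1153, -0.0251]
force: [0.7, 0.6, -0.1]
tool_pos: [0.5692, 0.1154, -0.0261]
force: [-5.9, -1.4, 19.7]
```

```bash
python3 -m pendant '[[0,0,-3,0],[0,0,-3,0]]'|egrep 'pos|force'; python3 -m pendant '[[0,0,-3,0],[0,0,-3,0]]'|egrep 'pos|force'
```

```text
tool_pos: [0.5693, 0.1154, -0.0263]
force: [-16.1, -4.4, 51.4]
tool_pos: [0.5694, 0.1154, -0.0264]
force: [-26.9, -4.8, 82.1]
```

Contact with the sheet came at a reported z of -0.0255, so the TCP reads 25.5 mm low, and in the image it is also about 8 mm short in x. The fingers had indeed closed above the handle. My last steps pressed 82 N on the sheet because I issued one feel too many. I'll back off now and grasp again with the correction.

```bash
python3 -m pendant '[[0,0,30,0],[0,0,70,0],[-10,30,85,0],[-20,60,85,0],[-20,60,85,0]]' -1|egrep 'pos|force|wid';python3 -m pendant '[[0,0,-30,0],[0,0,-60,0],[0,0,-72,0],[0,0,-72,0],[0,0,-72,0]]' |egrep 'pos|force|wid'
```

```text
tool_pos: [0.5486, 0.1769, 0.0514]
force: [-0.6, -0.6, 0.6]
grip_width: 0.0854
tool_pos: [0.5498, 0.1753, -0.0199]
force: [0.2, -0.2, 0.3]
grip_width: 0.0853
```

```bash
python3 -m pendant '[[0,0,-2,0],[0,0,-2,0]]' |egrep 'pos|force|wid';python3 -m pendant '[[0,0,0,0],[0,0,0,0],[0,0,0,0],[0,0,0,0],[0,0,0,0]]' 1 80|egrep 'pos|force|wid'
```

```text
tool_pos: [0.5493, 0.1754, -0.0224]
force: [-0.2, -0.4, 0.1]
grip_width: 0.0854
tool_pos: [0.5492, 0.1754, -0.0225]
force: [-1.5, -0.2, 5.2]
grip_width: 0.0208
```

```bash
python3 -m pendant '[[0,0,0,0],[0,0,0,0],[0,0,0,0]]'|egrep 'pos|force|wid';python3 -m pendant '[[0,0,8,0],[0,0,20,0],[0,0,35,0],[0,0,35,0],[0,0,35,0]]' |egrep 'pos|force|wid'
```

```text
tool_pos: [0.5492, 0.1754, -0.0224]
force: [-1.7, 0.2, 5.4]
grip_width: 0.021
tool_pos: [0.549, 0.1753, 0.0122]
force: [0.0, -0.9, -2.7]
grip_width: 0.0214
```

The turner is held, with 2.7 N of weight on the wrist. Now I lift it, carry it above the stand and check the pose there.

```bash
python3 -m pendant '[[0,0,40,0],[0,0,85,0],[0,0,130,0],[-2,-30,160,0],[-6,-75,165,0]]' |egrep 'pos|force|wid';python3 -m pendant '[[-4,-55,0,0],[-8,-110,0,0],[-12,-165,0,0],[-17,-215,0,1],[-17,-243,0,1.8]]'|egrep 'pos|force|wid';python3 -m pendant '[[0,0,0,0],[0,0,0,0],[0,0,0,0]]'
cat > m.py <<'E'
from h import *
import sys
np.set_printoptions(precision=4,suppress=True)
tag=sys.argv[1];o=robot.get_obs();print(o['tool_pos'],o['tool_rot'][:,0],o['force'])
I={n:save(n,f"pics/{n}_{tag}.png") for n in("side","top")}
cv2.imwrite(f"pics/v_{tag}.png",np.hstack([cv2.resize(I["side"][90:240,250:450],(400,300)),cv2.resize(I["top"][110:260,250:450],(400,300))]))
E
python3 m.py a
```

```text
tool_pos: [0.5441, 0.1006, 0.1789]
force: [1.0, -0.1, -3.0]
grip_width: 0.0213
tool_pos: [0.5251, -0.145, 0.1766]
force: [-0.3, 0.8, -3.1]
grip_width: 0.021
time: 14.65
tool_pos: [0.526, -0.1417, 0.177]
tool_rot: [[-0.25, 0.968, -0.0], [0.968, 0.25, 0.0], [0.0, -0.0, -1.0]]
force: [0.1, -0.3, -2.3]
grip_width: 0.0209
[ 0.526  -0.1417  0.177 ] [-0.2499  0.9683  0.0002] [ 0.0843 -0.3471 -2.2751]
```

View pics/v_a.png

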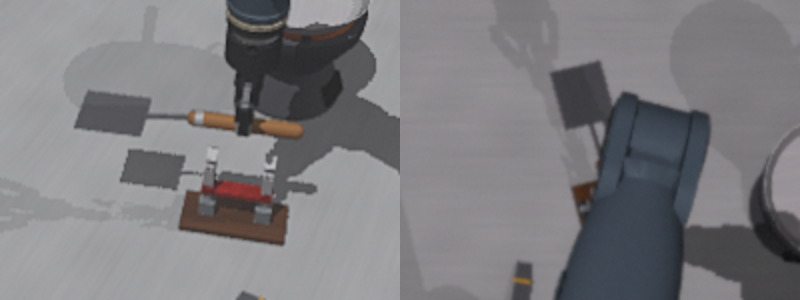

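The side view shows the turner held level above the stand, with the handle ends at about (346,148) and (400,155). The top view shows only the blade, at about (341,158). I'll cast both views at the expected height of about 0.2115.

```bash
cat > m2.py <<'E'
from h import *
import sys
np.set_printoptions(precision=4,suppress=True)
tag=sys.argv[1];z0=float(sys.argv[2]);bs=[int(v) for v in sys.argv[3].split(",")];bt=[int(v) for v in sys.argv[4].split(",")]
a=cv2.imread(f"pics/side_{tag}.png");b=cv2.imread(f"pics/top_{tag}.png")
def m(I,box,f,op=0):
    x0,y0,x1,y1=box;J=I[y0:y1,x0:x1];h=cv2.cvtColor(J,cv2.COLOR_BGR2HSV).astype(int);g=f(h).astype(np.uint8)
    if op:g=cv2.morphologyEx(g,cv2.MORPH_OPEN,np.ones((op,op)))
    n,l,s,c=cv2.connectedComponentsWithStats(g,connectivity=8)
    keep=[i for i in range(1,n) if s[i,4]>=(15 if not op else s[1:,4].max())]
    ys,xs=np.where(np.isin(l,keep));return np.c_[xs+x0,ys+y0].astype(float)
hp=m(a,bs,lambda h:(h[...,1]>95)&(h[...,0]>5)&(h[...,0]<25))
dark=lambda h:(h[...,2]<105)&(h[...,1]<75)
bp=m(a,(bs[0]-70,bs[1]-20,bs[0]-12,bs[3]),dark,5);tp=m(b,bt,dark,5)
def rect(n,p,z):
    r=cv2.minAreaRect((cast(n,p,z)[:,:2]*1000).astype(np.float32));w,h=r[1];g=r[2] if w>h else r[2]-90
    return np.array(r[0]),np.array(r[1]),g
print("px",hp.min(0),hp.max(0),len(hp),"blade",bp.min(0),bp.max(0),"top",tp.min(0),tp.max(0))
for dz in(-.015,0,.015):
    z=z0+dz;H=rect("side",hp,z);B=rect("side",bp,z-.009);T=rect("top",tp,z-.009)
    e=B[0]-H[0];print(f"z{z:.4f} H",*H,"| B",*B[:2],"dist %.1f ang %.2f"%(np.hypot(*e),np.degrees(np.arctan2(e[1],e[0]))),"| T",*T[:2])
    e=T[0]-H[0];print("   T-H dist %.1f ang %.2f"%(np.hypot(*e),np.degrees(np.arctan2(e[1],e[0]))))
E
python3 m2.py a .2115 340,138,408,162 318,135,358,180
```

```text
px [344. 145.] [401. 158.] 285 blade [289. 137.] [323. 156.] top [326. 141.] [357. 179.]
z0.1965 H [ 528.8737 -157.9312] [169.4425  31.3417] 15.431469917297363 | B [ 718.6975 -103.1736] [101.1227  82.2788] dist 197.6 ang 16.09 | T [704.1165 -99.9181] [133.6631  88.7019]
   T-H dist 184.6 ang 18.32
z0.2115 H [ 524.1191 -141.9927] [166.4736  30.7925] 15.431474685668945 | B [710.701  -88.3504] [99.3693 80.8522] dist 194.1 ang 16.04 | T [700.0187 -98.8743] [132.3205  87.811 ]
   T-H dist 181.1 ang 13.77
z0.2265 H [ 519.3647 -126.0542] [163.5047  30.2434] 15.431473731994629 | B [702.7047 -73.5272] [97.616  79.4256] dist 190.7 ang 15.99 | T [695.9209 -97.8304] [130.9779  86.92  ]
   T-H dist 178.8 ang 9.08
```

```bash
python3 - <<'E'
from h import *
np.set_printoptions(precision=4,suppress=True)
q=[(326,146),(352,140),(358.5,169),(332.5,174)]
b=cv2.imread("pics/top_a.png")[135:182,318:357];h=cv2.cvtColor(b,cv2.COLOR_BGR2HSV).astype(int)
g=(h[...,2]<105)&(h[...,1]<40);print("sat blade",h[20,20],"arm",cv2.cvtColor(cv2.imread("pics/top_a.png"),cv2.COLOR_BGR2HSV)[200,370])
g=cv2.morphologyEx(g.astype(np.uint8),cv2.MORPH_OPEN,np.ones((7,7)));ys,xs=np.where(g);p=np.c_[xs+318,ys+135]
for z in(.187,.195,.2025,.21):
    C=cast("top",q,z)[:,:2];r=cv2.minAreaRect((cast("top",p,z)[:,:2]*1000).astype(np.float32))
    print(z,C.mean(0),[np.linalg.norm(C[i]-C[i-1]) for i in range(4)],r)
E
```

```text
sat blade [126  19  66] arm [105  68  82]
0.187 [ 0.7199 -0.0988] [np.float64(0.09665042204595295), np.float64(0.08820006649772646), np.float64(0.10030232914342128), np.float64(0.08629801756986977)] ((718.6992797851562, -94.8404541015625), (103.18824005126953, 85.9237060546875), 14.231650352478027)
0.195 [ 0.7176 -0.0983] [np.float64(0.09613283752743604), np.float64(0.08772773551370167), np.float64(0.09976518784970674), np.float64(0.08583587248113318)] ((716.4365234375, -94.3111343383789), (102.63556671142578, 85.46356201171875), 14.23165512084961)
0.2025 [ 0.7155 -0.0978] [np.float64(0.09564760204132644), np.float64(0.08728492521617849), np.float64(0.09926161788684948), np.float64(0.0854026114604426)] ((714.3151245117188, -93.81488800048828), (102.1175308227539, 85.03219604492188), 14.231643676757812)
0.21 [ 0.7134 -0.0973] [np.float64(0.09516236655521694), np.float64(0.08684211491865523), np.float64(0.0987580479239921), np.float64(0.08496935043975207)] ((712.1936645507812, -93.31864166259766), (101.59949493408203, 84.60079956054688), 14.231648445129395)
```

The two views cross at a blade height of about 0.194, a handle middle of about (0.5265, -0.147, 0.207) and a yaw of about 15°. The stand is at (0.5258, -0.1438) and 14.7°. I'll nudge about 3 mm sideways, allow a little for outward drift, and descend to just above the earliest possible contact.

```bash
python3 -m pendant '[[-1,3,-15,0],[-2,3,-35,0],[-2,3,-48,0],[-2,3,-48,0],[-2,3,-48,0]]';python3 -m pendant '[[0,0,-2,0],[0,0,-4,0],[0,0,-4,0]]'|egrep 'pos|force|wid';python3 -m pendant '[[0,0,-2,0],[0,0,-4,0],[0,0,-4,0]]'|egrep 'pos|force|wid'
```

```text
time: 15.38
tool_pos: [0.5245, -0.1396, 0.1298]
tool_rot: [[-0.249, 0.969, 0.001], [0.969, 0.249, -0.0], [-0.0, 0.001, -1.0]]
force: [-0.2, -0.5, -2.3]
grip_width: 0.0216
tool_pos: [0.524, -0.1397, 0.1251]
force: [0.0, 0.3, -2.6]
grip_width: 0.0214
tool_pos: [0.5239, -0.1396, 0.1209]
force: [-0.3, -0.0, -2.0]
grip_width: 0.0213
```

```bash
python3 m.py b; python3 m2.py b .152 336,145,412,182 310,135,357,185
```

```text
[ 0.5239 -0.1396  0.1209] [-0.2489  0.9685  0.0001] [-0.2773 -0.0056 -2.0467]
px [343. 160.] [398. 172.] 262 blade [290. 151.] [323. 181.] top [325. 147.] [356. 184.]
z0.1370 H [ 528.8864 -157.5727] [168.6622  30.3488] 15.682991981506348 | B [709.9883 -83.492 ] [101.8236 131.519 ] dist 195.7 ang 22.25 | T [ 702.7529 -102.0605] [136.5587  96.3987]
   T-H dist 182.5 ang 17.71
z0.1520 H [ 524.4407 -142.6758] [165.8991  29.8516] 15.682988166809082 | B [702.6479 -69.942 ] [100.1717 129.3854] dist 192.5 ang 22.20 | T [ 698.8253 -101.036 ] [135.2394  95.4675]
   T-H dist 179.3 ang 13.43
z0.1670 H [ 519.9949 -127.779 ] [163.136   29.3544] 15.682991981506348 | B [695.3074 -56.392 ] [ 98.5198 127.2517] dist 189.3 ang 22.16 | T [ 694.8978 -100.0114] [133.9204  94.5364]
   T-H dist 177.1 ang 9.02
```

View pics/v_b.png

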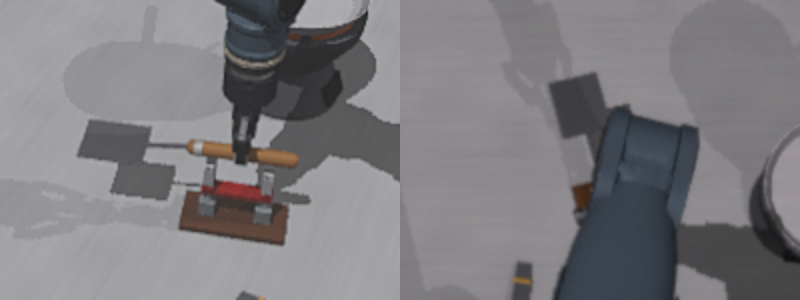

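The handle lies over both funnels in the side view, with the fingers (371,170) between the clips (355 and 383). Aligned to about 2 mm. Now the guarded descent.

```bash
python3 -m pendant '[[0,0,-2,0],[0,0,-3,0],[0,0,-3,0]]'|egrep 'pos|force';python3 -m pendant '[[0,0,-2,0],[0,0,-3,0],[0,0,-3,0]]'|egrep 'pos|force'
```

```text
tool_pos: [0.524, -0.1396, 0.1181]
force: [-0.1, 0.2, -3.1]
tool_pos: [0.524, -0.1396, 0.1151]
force: [-0.5, 0.2, -1.7]
```

```bash
python3 -m pendant '[[0,0,-2,0],[0,0,-3,0]]'|egrep 'pos|force';python3 -m pendant '[[0,0,-2,0],[0,0,-3,0]]'|egrep 'pos|force'
```

```text
tool_pos: [0.524, -0.1397, 0.112]
force: [-0.3, 0.1, -1.6]
tool_pos: [0.524, -0.1396, 0.109]
force: [-0.0, -0.6, -2.0]
```

```bash
python3 -m pendant '[[0,0,-2,0],[0,0,-3,0]]'|egrep 'pos|force';python3 -m pendant '[[0,0,-2,0],[0,0,-3,0]]'|egrep 'pos|force'
```

```text
tool_pos: [0.524, -0.1397, 0.106]
force: [-0.2, -0.3, -2.5]
tool_pos: [0.5241, -0.1397, 0.1031]
force: [0.2, -0.7, -0.8]
```

```bash
python3 -m pendant '[[0,0,-1,0],[0,0,-2,0]]'|egrep 'pos|force';python3 -m pendant '[[0,0,-1,0],[0,0,-2,0]]'|egrep 'pos|force'
```

```text
tool_pos: [0.5244, -0.1399, 0.1014]
force: [0.4, -2.4, 0.4]
tool_pos: [0.5249, -0.1402, 0.1]
force: [1.1, -2.7, 8.3]
```

Contact came at about 0.102. The side force points along (0.4, -0.9), so I'll ease the handle that way and carry on.

```bash
python3 -m pendant '[[0.5,-1.5,0,0],[0.5,-2,0,0]]'|egrep 'pos|force'
```

```text
tool_pos: [0.525, -0.1419, 0.0996]
force: [0.7, -2.9, 3.3]
```

```bash
python3 -m pendant '[[0.5,-1,0,0],[0.5,-1,-1,0]]'|egrep 'pos|force';python3 -m pendant '[[0,0,-1,0],[0,0,-2,0]]'|egrep 'pos|force'
```

```text
tool_pos: [0.5252, -0.1426, 0.0985]
force: [0.5, -0.0, 7.6]
tool_pos: [0.5256, -0.1427, 0.0969]
force: [0.5, -0.1, 10.1]
```

```bash
python3 -m pendant '[[0,0,-1,0],[0,0,-2,0]]'|egrep 'pos|force'
```

```text
tool_pos: [0.5258, -0.1427, 0.0951]
force: [-0.0, -1.3, 10.2]
```

```bash
python3 -m pendant '[[0,0,-1,0],[0,0,-1,0]]'|egrep 'pos|force'
```

```text
tool_pos: [0.5258, -0.1426, 0.0939]
force: [1.3, -0.9, 7.5]
```

```bash
python3 -m pendant '[[0,0,-1,0],[0,0,-2,0]]'|egrep 'pos|force'
```

```text
tool_pos: [0.5257, -0.1426, 0.0919]
force: [2.1, -0.5, 9.3]
```

```bash
python3 -m pendant '[[0,0,-1,0],[0,0,-2,0]]'|egrep 'pos|force'
```

```text
tool_pos: [0.5255, -0.1426, 0.0896]
force: [0.3, -1.0, 6.4]
```

```bash
python3 -m pendant '[[0,0,-1,0],[0,0,-2,0]]'|egrep 'pos|force'
```

```text
tool_pos: [0.5251, -0.1426, 0.0872]
force: [0.4, -1.3, 2.6]
```

```bash
python3 -m pendant '[[0,0,-1,0],[0,0,-2,0]]'|egrep 'pos|force'
```

```text
tool_pos: [0.5246, -0.1426, 0.0846]
force: [0.5, -2.2, -2.9]
```

```bash
python3 -m pendant '[[0,0,-1,0],[0,0,-2,0]]'|egrep 'pos|force'
```

```text
tool_pos: [0.5245, -0.1426, 0.0825]
force: [1.0, -1.4, -4.6]
```

```bash
python3 -m pendant '[[0,0,-1,0],[0,0,-1,0]]'|egrep 'pos|force'
```

```text
tool_pos: [0.5245, -0.1426, 0.0814]
force: [0.7, -3.1, -11.0]
```

Pull is arriving. I'll go on in 1 mm steps until the seat is felt.

```bash
python3 -m pendant '[[0,0,-1,0],[0,0,-1,0]]'|egrep 'pos|force'
```

```text
tool_pos: [0.5247, -0.1426, 0.0807]
force: [1.3, -2.5, -13.9]
```

```bash
python3 -m pendant '[[0,0,-1,0],[0,0,-1,0]]'|egrep 'pos|force'
```

```text
tool_pos: [0.5249, -0.1426, 0.08]
force: [0.6, -2.5, -12.3]
```

```bash
python3 -m pendant '[[0,0,-1,0],[0,0,-1,0]]'|egrep 'pos|force'
```

```text
tool_pos: [0.5251, -0.1427, 0.0791]
force: [0.7, -2.3, -10.5]
```

```bash
python3 -m pendant '[[0,0,-1,0],[0,0,-1,0]]'|egrep 'pos|force'
```

```text
tool_pos: [0.5253, -0.1429, 0.0785]
force: [0.5, -3.0, -6.6]
```

```bash
python3 -m pendant '[[0,0,-1,0],[0,0,-1,0]]'|egrep 'time|pos|force'
```

```text
time: 22.48
tool_pos: [0.5255, -0.1429, 0.0783]
force: [-3.3, -2.7, 5.9]
```

```bash
python3 -m pendant '[[0,0,-1,0],[0,0,-1,0]]'|egrep 'time|pos|force'
```

```text
time: 22.72
tool_pos: [0.5257, -0.143, 0.0781]
force: [-5.4, -2.0, 14.8]
```

Pull down to -14 N, then the hard seat at +15 N: seated. I'll ease off 1 mm, open, then go straight up.

```bash
python3 -m pendant '[[0,0,1,0],[0,0,1,0],[0,0,1,0],[0,0,1,0],[0,0,1,0]]' -1|egrep 'time|pos|force|wid'; python3 -m pendant '[[0,0,10,0],[0,0,40,0],[0,0,80,0],[0,0,120,0],[0,0,150,0]]'|egrep 'time|pos|force|wid'
```

```text
time: 23.35
tool_pos: [0.525, -0.1426, 0.0771]
force: [0.2, -0.6, 0.2]
grip_width: 0.0852
time: 23.98
tool_pos: [0.5253, -0.1427, 0.2298]
force: [0.7, -0.3, -0.6]
grip_width: 0.0855
```

```bash
python3 -m pendant '[[-20,50,10,0],[-40,100,20,0],[-60,150,20,0],[-80,205,20,0],[-100,260,20,0]]'|egrep 'time|pos|force|wid'; python3 -m pendant '[[0,0,0,0],[0,0,0,0]]'|egrep 'force'; cat > f.py <<'E'
from h import *
np.set_printoptions(precision=4,suppress=True)
a=save("side","pics/sf.png");b=save("top","pics/tf.png")
o=np.zeros((600,800,3),np.uint8);o[:300,:400]=cv2.resize(a[130:220,280:400],(400,300),interpolation=2);o[:400,400:]=cv2.resize(b[140:260,310:430],(400,400),interpolation=2)
o[305:505,:320]=cv2.resize(a,(320,200));o[405:600,400:712]=cv2.resize(b,(312,195));cv2.imwrite("pics/vf.png",o)
for n,I,box in(("side",a,(335,150,405,184)),("top",b,(335,185,380,255))):
    x0,y0,x1,y1=box;h=cv2.cvtColor(I[y0:y1,x0:x1],cv2.COLOR_BGR2HSV).astype(int)
    m=(h[...,1]>95)&(h[...,0]>5)&(h[...,0]<25)&(h[...,2]>100);ys,xs=np.where(m);p=np.c_[xs+x0,ys+y0]
    for z in(.1,.11,.12):
        r=cv2.minAreaRect((cast(n,p,z)[:,:2]*1000).astype(np.float32));print(n,len(p),z,r)
E
python3 f.py
```

```text
time: 24.6
tool_pos: [0.4242, 0.1188, 0.2481]
force: [0.7, -0.1, 0.5]
grip_width: 0.0854
force: [0.5, -1.2, -0.4]
side 62 0.1 ((579.8790283203125, -145.42747497558594), (61.664676666259766, 23.802139282226562), 12.504257202148438)
side 62 0.11 ((576.4949951171875, -136.0095672607422), (61.017356872558594, 23.552289962768555), 12.504237174987793)
side 62 0.12 ((573.1109008789062, -126.59154510498047), (60.37002944946289, 23.302427291870117), 12.50426197052002)
top 213 0.1 ((529.5949096679688, -141.56581115722656), (162.66561889648438, 19.534988403320312), 14.231809616088867)
top 213 0.11 ((528.1182861328125, -140.64501953125), (161.63668823242188, 19.41142463684082), 14.231818199157715)
top 213 0.12 ((526.6416015625, -139.72422790527344), (160.6077423095703, 19.287853240966797), 14.23181438446045)
```

View pics/vf.png

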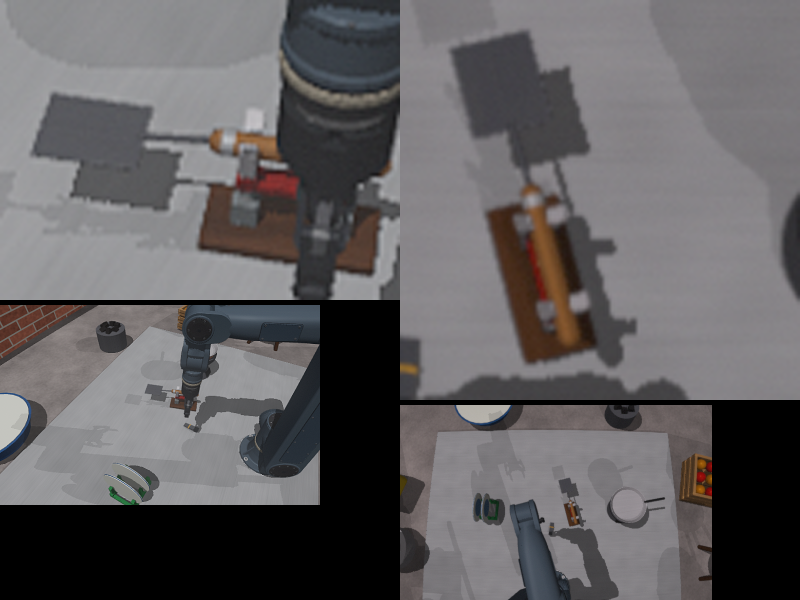

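The top view shows the handle in both clips at yaw 14.2°, centred within about 3 mm, with the pan, plates and food clip in place. The gripper hides the front clip in the side view, so I'll clear it and check the height at both ends by numbers.

```bash
python3 -m pendant '[[-25,20,0,0],[-55,45,0,0],[-85,65,0,0],[-110,85,0,0],[-120,100,0,0]]'|egrep 'pos|force'; python3 -m pendant '[[0,0,0,0],[0,0,0,0]]'|egrep 'time'; cat > g.py <<'E'
from h import *
np.set_printoptions(precision=4,suppress=True)
I={"side":save("side","pics/sg.png"),"top":save("top","pics/tg.png")}
D={}
for n,(x0,y0,x1,y1) in(("side",(335,150,410,190)),("top",(335,185,385,255))):
    h=cv2.cvtColor(I[n][y0:y1,x0:x1],cv2.COLOR_BGR2HSV).astype(int)
    m=(h[...,1]>95)&(h[...,0]>5)&(h[...,0]<25)&(h[...,2]>100);ys,xs=np.where(m);p=np.c_[xs+x0,ys+y0].astype(float)
    D[n]=p;print(n,len(p),p.min(0),p.max(0))
# axis from top at z .11 -> for axis param t, find z at which side pixel row of projected axis equals side handle mid row
T=cast("top",D["top"],.11)[:,:2];vx,vy,cx,cy=cv2.fitLine(T.astype(np.float32),cv2.DIST_HUBER,0,.001,.001).ravel()
e=np.array([vx,vy])*np.sign(vx);t=(T-[cx,cy])@e;mid=np.array([cx,cy])+e*(t.max()+t.min())/2
print("top mid@.11",mid,"len",np.ptp(t),"ang",np.degrees(np.arctan2(e[1],e[0])))
o=np.array([.296,.004,1.681])
for s in(-.07,-.03,0,.03,.065):
    P0=np.r_[mid+e*s,.11];best=[]
    for z in np.arange(.085,.14,.002):
        P=o+(P0-o)*((z-o[2])/(P0[2]-o[2]));c,r=proj("side",P)[0]
        k=np.abs(D["side"][:,0]-c)<1.6
        if k.sum()>3: q=D["side"][k,1];best.append((abs((q.max()+q.min())/2-r),z,np.ptp(q)))
    print("t",s,min(best) if best else None)
E
python3 g.py
```

```text
tool_pos: [0.3047, 0.2169, 0.2474]
force: [0.5, -0.0, 0.5]
time: 25.82
side 244 [343. 169.] [396. 181.]
top 207 [347. 196.] [362. 242.]
top mid@.11 [ 0.5284 -0.1419] len 0.16160641103451379 ang 13.934009
t -0.07 (np.float64(0.14010454952881446), np.float64(0.11300000000000003), np.float64(5.0))
t -0.03 (np.float64(0.1913840354418994), np.float64(0.11300000000000003), np.float64(5.0))
t 0 (np.float64(0.14971477263995325), np.float64(0.11500000000000003), np.float64(6.0))
t 0.03 (np.float64(0.09297294158128011), np.float64(0.11500000000000003), np.float64(5.0))
t 0.065 (np.float64(3.920152806862035), np.float64(0.10100000000000002), np.float64(3.0))
```

```bash
python3 -c "
from bench import robot
robot.sign_off()"
```

```text
the job is handed in; nothing more can be done
```

The turner is lying in both clips with the blade out at the stand's +x end. It was let go, and I handed the job in at about 26 s of the 54 s allowed.

- **First grasp:** it missed, because the reported tool height turned out to be 25.5 mm too low. I found this by touching the sheet with the shut fingers. One step too many there pressed about 82 N on the sheet, below the 120 N wrist limit.
- **Pressing in:** the second grasp held. Contact, lip spread of about 10 N, a pull down to -14 N and then the hard seat came in that order over about 24 mm of travel. I stopped at 15 N and released.

**Last checks:**
- The top view put the middle of the handle about 3 mm from the stand's centre, lying along the clips within about 1°.
- Using both views, the axis came out level at 113–115 mm, sampled from 70 mm behind the middle to 30 mm ahead of it. That fits both clips having snapped.
- One sample near the blade end disagreed: it read 101 mm, with a poor match of about 4 pixels. I put that down to the light metal band on the handle there.
- I could not read the clip finger angles. I saw both clips closed round the handle from above, and only the back one in the side view.
- The pan, plates and food clip looked unmoved, but I did not measure them.

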